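# Wind the pellet press down by one turn of its hand wheel

### The arm

A 7-joint arm with a two-finger parallel gripper is mounted at the origin on the work surface. World frame = base frame: x ahead of the robot, y to its left, z up, the work surface at z = 0. Lengths are in m, angles in rad, forces in N, time in s.
With the tool pointing down it reaches from about 0.425 to 0.95 m from the base axis. Payload 4.7 kg.
Tool frame: the origin (TCP) lies on the centre line of the jaws, within the pads' length; the fingertips stand robot.nose_length ahead of it and the grasp point (between the pads) lies 8 mm behind it (robot.nose_length is the distance from the TCP to the fingertips, in m); z points along the fingers, x is the direction in which the jaws open and shut, and the axes are right-handed (so a half turn about z gives the same grasp; the last joint's range is limited). The gripper opens to 85 mm and grips with 20 to 120 N. Pads are 22 mm wide; open, the fingers measure 114 mm over their backs; the gripper's body (76 mm by 85 mm) begins 54 mm behind the grasp point. The pads swing forward as they close: fully open they stand 13 mm farther back than shut.
Start: joints at [1.273, 0.469, -0.049, 1.532, 0.024, 1.141, -0.082], TCP at [0.179, -0.651, 0.242] pointing down, gripper open.
Joint ranges: [-2.59, 2.59], [-0.33, 1.99], [-1.39, 1.29], [0.1, 2.45], [-1.04, 4.18], [0.21, 1.99], [-2.66, 2.66]. Speed limits (rad/s): [2.57, 2.57, 3.14, 3.14, 3.14, 3.14, 3.14].

### API

Orientations are given as [roll, pitch, yaw] about the fixed x, y, z axes, in that order (R = Rz(yaw) Ry(pitch) Rx(roll)).
In Python, from plant import robot gives the robot as it stands. Calls block until the motion is done:
- robot.goto(position, orientation): joint-space move of the TCP to a pose.
- robot.move_straight(position, vel=0.15, attitude=None, contact_N=None): straight line of the TCP; attitude=None keeps the orientation; vel is the mean speed in m/s. With contact_N (N) it stops when the force on the tool has changed by that much, and returns True; else False.
- robot.move_joints(angles): joint-space move.
- robot.grip(opening, strength=None): opening from 0.0 (shut) to 1.0 (fully open); strength is the grip in N (None keeps the last); returns when the fingers have stopped.
- robot.sleep(seconds).
- robot.inverse_kinematics(position, orientation): joint angles nearest the present ones, or None.
- robot.sense(): the state.
- robot.grab_frame(name): name is "scene" or "top"; returns a dict with "image" (480x640x3 uint8, red, green, blue), "range_z" (480x640 float32, m along the optical axis (not along the pixel's ray), 0 where there is no reading), "fx", "fy", "cx", "cy" (pixels), "R" (3x3) and "t" (3): a world point X has camera coordinates R X + t. Camera axes: x right, y down, z forward; pixel columns grow to the right and rows downward; lengths in m; the calibration is good to about 2 mm. A picture is of the moment at which its call begins.
A pose or a line that the arm cannot do raises robot.IKError and nothing moves.
- robot.close_job(): hands the job in, once; it reports no verdict.
The state is a dict: "t": time; "joint_pos": joint angles; "joint_velocities": joint speeds; "effort": joint torques, N m; "tcp_pos": TCP position; "tcp_rot": TCP orientation; "wrist_force": force on the tool from outside, world axes, zero at the start; "torque": the same for the moment, N m; "opening": opening from 0.0 (shut) to 1.0 (fully open).
Only numpy, scipy, OpenCV 4.12 (cv2) and the standard library are available. Lean on these libraries where they do the work, as an engineer would, in place of code of your own. Each camera call takes 0.05 s, during which the arm holds its last target. There are 200 camera calls.

### The job

Lower the platen of the small screw press by one turn: with the fingertips, push the hand wheel clockwise (seen from above) by its upright red handle through exactly one full turn, so that the handle ends where it started. Only push the handle from behind, without gripping or ramming it; then take the fingers away. Leave the die on the press bed and everything else on the bench where it is.

Things in the scene. Friction and masses are not known exactly. Their poses are not given: they have to be found in the camera images.
- wheel (a joint): angle of the press's hand wheel in rad, growing clockwise seen from above; starts anywhere from 0 to 3.0, one turn adds 6.28; stops at -0.3 and 12.0. The wheel lies flat (vertical axis) on top of the press, turns stiffly (about 3 N at the handle) and stays where it is left. Black rim 140 mm across its centre line, 14 mm thick, its top 162 mm above the bench
- hub (a point): centre of the hand wheel, on its axis, at mid-thickness of the rim (155 mm above the bench). Three steel spokes; hub 40 mm across, its top at 166 mm; a brass stem 16 mm across rises from it to 180-190 mm and sinks with the platen. Blue crosshead below the wheel 60 x 196 mm, its top at 132 mm; base plate 170 x 200 mm
- handle (a point): middle of the exposed part of the upright red handle fixed on the wheel's rim, 70 mm from the wheel's axis, 187 mm above the bench. The handle is an oval post, 32 mm long along its travel and 18 mm wide across it, from the rim (162 mm) up to 212 mm above the bench: two round posts 18 mm thick, 7 mm ahead of and behind its middle. Push the rear post only; pressing both at once counts as gripping
- die: steel pellet die, a loose ring 38 mm across and 35 mm high, standing on the press bed under the platen; origin under its centre
- jar: amber glass jar, 52 mm across, 70 mm high, beside the press; origin under its centre
- dish: white ceramic bowl, 80 mm across, 30 mm high, beside the press; origin under its centre
- beaker: empty glass beaker, 70 mm across, 90 mm high; origin under its centre
- bottle: white plastic bottle with a blue cap, 60 mm across, 150 mm high; origin under its centre
- spanner: loose steel spanner lying flat on the bench; origin under it
- rack: orange tube rack, 70 x 110 x 45 mm, loose on the bench; origin under its centre

How it is judged:
By the outcome, as a careful person would: the job done as asked, in the order asked, and still so for the second after the job is handed in, with the robot touching nothing.
It also fails if it takes over 58 s, if anything falls off the work surface, if the arm or the gripper's body presses on something with over 40 N, if the wrist force passes 120 N, or if a joint passes its speed limit or range.

## Working session

There is one attempt and no reset: what is moved stays moved. The work goes in short steps, each a Python script; the robot and the scene stay as the last script left them, time stands still between calls to the robot, and variables do not carry over. Pictures are saved under pics/ and viewed, about 8 in all and at most 12, crops included, and the job is handed in when it is done.

```bash
ls; mkdir -p pics
python3 - <<'E'
from plant import robot
import cv2,numpy as np
print(robot.nose_length, robot.sense())
for n in("scene","top"):
    f=robot.grab_frame(n); np.savez(f"{n}0.npz",**f); cv2.imwrite(f"pics/{n}0.png",f["image"][:,:,::-1])
    print(n,-f["R"].T@f["t"],f["fx"])
E
```

```text
pics
0.011 {'t': 0.0, 'joint_pos': array([ 1.27310621,  0.46944851, -0.04858413,  1.53370779,  0.02407285,
        1.14100537, -0.08228747]), 'joint_velocities': array([ 6.97049015e-05,  6.27757839e-04,  1.06468508e-03, -1.18913855e-03,
        1.28458958e-03, -5.73550977e-04, -1.13490528e-03]), 'effort': array([ 9.48052402e-04, -5.10311043e+01, -4.69233538e-02, -2.37713706e+01,
        1.05827866e-02,  7.52776803e-03, -2.00550215e-05]), 'tcp_pos': array([ 0.17911562, -0.65020741,  0.24125073]), 'tcp_rot': array([ 3.14153853e+00,  1.98385313e-03, -1.30198279e+00]), 'wrist_force': array([-0.50565031,  0.25923864, -0.04369133]), 'torque': array([-0.05163771,  0.00456575, -0.01961127]), 'opening': 1.0013573906546007}
scene [1.30612228 0.58678891 1.23024457] 570.5171687640159
top [4.39901707e-01 6.01212162e-04 1.34889565e+00] 475.71220179431407
```

View pics/scene0.png

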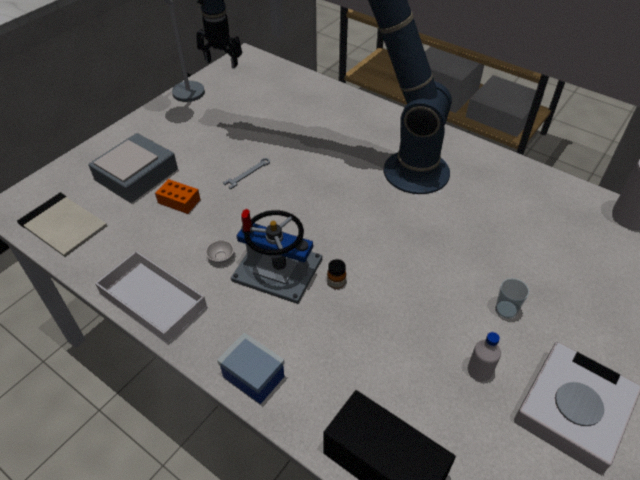

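View pics/top0.png

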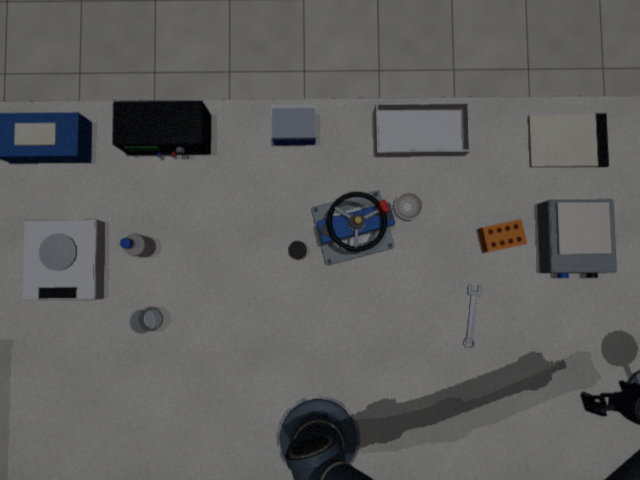

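The top view shows the wheel at about (356,221) and the red handle at (385,206). The dish is at (407,207) and the jar at (297,250). In the scene view the handle is at (247,221). Next I'll measure these from range data.

```bash
cat > h.py <<'E'
import numpy as np,cv2
from scipy.optimize import least_squares
def cloud(f):
    v,u=np.mgrid[:480,:640]; z=f["range_z"]
    P=np.stack([(u-f["cx"])/f["fx"]*z,(v-f["cy"])/f["fy"]*z,z],-1)
    return (P-f["t"])@f["R"]
def meas(f,hub=None):
    """hub xy by circle fit to the dark rim top, handle xy from red pixels of its top"""
    P=cloud(f); im=f["image"].astype(int); ok=(f["range_z"]>0)&(np.hypot(P[...,0]-.488,P[...,1]+.09)<.13)
    rim=ok&(im.max(-1)<60)&(abs(P[...,2]-.158)<.008); p=P[rim]
    c=least_squares(lambda q:np.hypot(p[:,0]-q[0],p[:,1]-q[1])-.07,[.488,-.09],loss="soft_l1",f_scale=.004)
    red=ok&(im[...,0]>90)&(im[...,0]>2.2*im[...,1])&(im[...,0]>2.2*im[...,2])&(P[...,2]>.165)
    top=red&(P[...,2]>.205)
    r=P[top]
    return c.x,np.sqrt(np.mean(c.fun**2)),rim.sum(),(r.min(0)+r.max(0))/2 if len(r) else None,r.mean(0) if len(r) else None,len(r),red.sum()
E
python3 - <<'E'
from h import *
from plant import robot
for n in("scene","top"):
    f=dict(np.load(n+"0.npz")); m=meas(f); print(n,*m)
    if m[3] is not None:
        for q in (m[3],m[4]): d=q[:2]-m[0]; print(np.hypot(*d),np.degrees(np.arctan2(d[1],d[0])))
m=meas(dict(np.load("top0.npz")));c=m[0]
# IK feasibility: yaw such that tool y is along travel
for s in(0,180):
  for base in range(-180,180,15):
    p=np.radians(base); out=[]
    pos=[c[0]+.073*np.cos(p),c[1]+.073*np.sin(p),.196]
    for tilt in (0,):
        q=robot.inverse_kinematics(pos,[np.pi,0,p+np.radians(s)]); out.append(None if q is None else np.round(q,2))
    print(s,base,*out)
E
```

```text
scene [ 0.58542104 -0.10096344] 0.02448656881002028 432 None None 0 0
top [ 0.58802236 -0.1025245 ] 0.022421211670232248 610 None None 0 0
0 -180 [-0.73  0.46  1.12  1.98 -0.49  1.01 -2.51]
0 -165 [-0.68  0.47  1.12  1.97 -0.51  1.02 -2.21]
0 -150 [ 0.32  0.31 -0.17  1.89  0.06  0.94 -2.5 ]
0 -135 [ 0.35  0.33 -0.19  1.86  0.07  0.96 -2.22]
0 -120 [ 0.38  0.36 -0.21  1.82  0.09  0.97 -1.96]
0 -105 [ 0.41  0.4  -0.24  1.77  0.11  0.99 -1.71]
0 -90 [ 0.46  0.43 -0.32  1.72  0.15  1.01 -1.49]
0 -75 [ 0.49  0.47 -0.38  1.68  0.2   1.03 -1.27]
0 -60 [ 0.5   0.5  -0.43  1.64  0.23  1.06 -1.05]
0 -45 [ 0.52  0.53 -0.49  1.61  0.28  1.08 -0.84]
0 -30 [ 0.53  0.56 -0.56  1.58  0.32  1.1  -0.63]
0 -15 [ 0.54  0.58 -0.62  1.57  0.36  1.11 -0.43]
0 0 [ 0.55  0.59 -0.68  1.57  0.4   1.12 -0.23]
0 15 [ 0.55  0.6  -0.73  1.58  0.43  1.13 -0.02]
0 30 [ 0.56  0.59 -0.77  1.6   0.45  1.13  0.2 ]
0 45 [ 0.56  0.58 -0.8   1.63  0.46  1.12  0.42]
0 60 [ 0.57  0.56 -0.83  1.67  0.46  1.11  0.66]
0 75 [ 0.57  0.53 -0.82  1.72  0.43  1.08  0.92]
0 90 [ 0.62  0.52 -0.88  1.76  0.45  1.08  1.15]
0 105 [ 0.71 
[... 782 characters left out ...]
  -1.18  1.56  0.76  1.3   2.19]
180 -15 [ 0.82  0.8  -1.18  1.55  0.76  1.31  2.42]
180 0 [-0.58  0.74  1.11  1.64 -0.7   1.21 -2.46]
180 15 [-0.62  0.73  1.11  1.65 -0.7   1.2  -2.22]
180 30 [ 0.15  0.48 -0.16  1.63  0.09  1.04 -2.65]
180 45 [ 0.2   0.47 -0.25  1.66  0.13  1.03 -2.45]
180 60 [ 0.25  0.46 -0.35  1.69  0.18  1.03 -2.25]
180 75 [ 0.3   0.44 -0.43  1.73  0.21  1.02 -2.03]
180 90 [ 0.35  0.42 -0.49  1.77  0.23  1.01 -1.8 ]
180 105 [ 0.4   0.4  -0.54  1.82  0.24  0.99 -1.54]
180 120 [ 0.44  0.37 -0.57  1.85  0.24  0.98 -1.27]
180 135 [ 0.49  0.36 -0.59  1.88  0.24  0.97 -0.99]
180 150 [ 0.54  0.34 -0.61  1.9   0.23  0.97 -0.7 ]
180 165 [ 0.59  0.34 -0.62  1.91  0.24  0.96 -0.41]
```

Run:
```python
from h import *
np.set_printoptions(precision=4,suppress=True)
for n,px in(("top",[(385,206),(382,208),(356,219),(356,194),(329,221),(343,247),(450,300),(407,207),(297,250)]),("scene",[(247,221),(245,211),(273,231),(300,235)])):
    f=dict(np.load(n+"0.npz")); P=cloud(f)
    if n=="top": print(f["R"],f["t"])
    for u,v in px: print(n,u,v,P[v,u],f["image"][v,u])
    im=f["image"].astype(int); red=(im[...,0]>90)&(im[...,0]>2*im[...,1])&(im[...,0]>2*im[...,2])
    hsv=cv2.cvtColor(f["image"],cv2.COLOR_RGB2HSV); red=((hsv[...,0]<5)|(hsv[...,0]>174))&(hsv[...,1]>150)&(hsv[...,2]>70)
    v,u=np.nonzero(red); print(len(v)); 
    for a,b in zip(u,v): print(a,b,P[b,a],end=';')
```

```text
[[-0.0099 -1.      0.0015]
 [-0.998   0.0098 -0.0619]
 [ 0.0619 -0.0021 -0.9981]] [0.003  0.5226 1.3191]
top 385 206 [ 0.6154 -0.1679  0.2088] [106  26  26]
top 382 208 [ 0.6099 -0.1598  0.2141] [82 18 17]
top 356 219 [ 0.5872 -0.0991  0.1878] [114 101  52]
top 356 194 [ 0.6545 -0.1027  0.158 ] [13 14 16]
top 329 221 [ 0.5863 -0.0336  0.1607] [22 20 23]
top 343 247 [ 0.5209 -0.0682  0.1541] [18 20 24]
top 450 300 [ 0.3784 -0.377   0.001 ] [110 110 109]
top 407 207 [ 0.643  -0.2601  0.0073] [116 119 123]
top 297 250 [0.4399 0.0006 1.3489] [31 33 33]
84
173 152 [0.8009 0.3983 0.033 ];172 153 [0.7974 0.4002 0.0357];173 153 [0.7984 0.3986 0.0319];174 153 [0.7985 0.396  0.0313];172 154 [0.7957 0.4015 0.0315];173 154 [0.7963 0.3994 0.029 ];174 154 [0.7972 0.3976 0.0258];172 155 [0.7929 0.4015 0.0314];173 155 [0.792  0.3977 0.0346];174 155 [0.7924 0.3954 0.0329];382 200 [ 0.6287 -0.1597  0.2173];383 200 [ 0.6303 -0.1635  0.2077];384 200 [ 0.6299 -0.1655  0.2101];381 201 [ 0.6269 -0.1578  0.2136];382 201 [ 0.6272 -0.1604  0.212 ];383 201 [ 0.628  -0.1636  0.2067];384 201 [ 0.627  -0.1651  0.
[... 3417 characters left out ...]
.6187 -0.1648  0.2116];245 214 [ 0.6192 -0.1606  0.2145];246 214 [ 0.6163 -0.1601  0.2125];247 214 [ 0.6149 -0.1581  0.2125];242 215 [1.3061 0.5868 1.2302];243 215 [ 0.6248 -0.1623  0.2145];244 215 [ 0.6211 -0.1627  0.2113];245 215 [ 0.6209 -0.1593  0.2132];246 215 [ 0.621  -0.1556  0.2155];247 215 [ 0.6168 -0.1565  0.2114];242 216 [ 0.6279 -0.163   0.2132];243 216 [ 0.6281 -0.1592  0.2155];244 216 [ 0.624  -0.1601  0.2116];245 216 [ 0.6226 -0.1579  0.2118];246 216 [ 0.6225 -0.1545  0.2139];247 216 [ 0.6209 -0.1526  0.2137];242 217 [ 0.6288 -0.1625  0.2106];243 217 [ 0.6277 -0.1601  0.2112];244 217 [ 0.6294 -0.1547  0.2158];245 217 [ 0.625  -0.1559  0.2115];246 217 [ 0.6226 -0.1549  0.2101];
```

Ground truth from the range points: the hub is near (0.587, -0.10) and the handle near (0.617, -0.165), with heights of 0.188 and 0.211 as expected. My circle-fit seed and crop were wrong, so I'll fix them. Then I'll shut the gripper and approach from behind the handle.

```bash
cat > h.py <<'E'
import numpy as np,cv2
from scipy.optimize import least_squares
def cloud(f):
    v,u=np.mgrid[:480,:640]; z=f["range_z"]
    P=np.stack([(u-f["cx"])/f["fx"]*z,(v-f["cy"])/f["fy"]*z,z],-1)
    return (P-f["t"])@f["R"]
def meas(f,hub=(.587,-.101)):
    P=cloud(f); im=f["image"]; r=np.hypot(P[...,0]-hub[0],P[...,1]-hub[1]); ok=f["range_z"]>0
    p=P[ok&(im.max(-1)<60)&(abs(P[...,2]-.159)<.007)&(abs(r-.07)<.014)]
    c=least_squares(lambda q:np.hypot(p[:,0]-q[0],p[:,1]-q[1])-.07,hub,loss="soft_l1",f_scale=.003)
    h=cv2.cvtColor(im,cv2.COLOR_RGB2HSV)
    red=ok&((h[...,0]<6)|(h[...,0]>172))&(h[...,1]>130)&(h[...,2]>50)&(abs(P[...,2]-.212)<.008)&(r<.1)
    q=P[red]; m,_,_=cv2.minAreaRect(q[:,:2].astype(np.float32)*1000)if len(q)>2 else((np.nan,np.nan),0,0)
    m=np.array(m)/1000; d=m-c.x; a=q[:,:2].mean(0)-c.x if len(q) else d*np.nan
    return dict(hub=c.x,rms=np.sqrt(np.mean(c.fun**2)),n=len(p),nred=len(q),rad=np.hypot(*d),th=np.degrees(np.arctan2(d[1],d[0])),th2=np.degrees(np.arctan2(a[1],a[0])))
HUB=np.array([.587,-.101])
def pose(th,back,z=.191,s=0):
    """TCP behind a handle at angle th (rad), 'back' = TCP to handle middle along travel"""
    er=np.array([np.cos(th),np.sin(th)]); et=np.array([np.sin(th),-np.cos(th)])
    yaw=(th+s+np.pi)%(2*np.pi)-np.pi
    return np.r_[HUB+.07*er-back*et,z],[np.pi,0,yaw]
E
python3 - <<'E'
from h import *
for n in("scene","top"): print(n,meas(dict(np.load(n+"0.npz"))))
from plant import robot
robot.grip(0.0)
th=np.radians(-65)
p,_=pose(th,.055,.33)
for y in (.4,th+np.pi): robot.goto(p,[np.pi,0,y]); print(robot.sense()["joint_pos"].round(2))
f=robot.grab_frame("scene"); cv2.imwrite("pics/a.png",f["image"][100:340,130:430,::-1].repeat(2,0).repeat(2,1))
s=robot.sense(); print(s["t"],s["tcp_pos"],s["opening"],s["wrist_force"])
E
```

```text
scene {'hub': array([ 0.5860925, -0.1000585]), 'rms': np.float64(0.0036714752962538184), 'n': 669, 'nred': 58, 'rad': np.float64(0.0699598023626612), 'th': np.float64(-65.0234194625398), 'th2': np.float64(-63.95468415100607)}
top {'hub': array([ 0.58594585, -0.10200516]), 'rms': np.float64(0.003973703102153366), 'n': 847, 'nred': 77, 'rad': np.float64(0.07024981542691722), 'th': np.float64(-63.84094336101382), 'th2': np.float64(-63.99640565781628)}
[ 0.63  0.53 -0.75  1.37  0.36  1.38  0.27]
[ 0.79  0.65 -1.1   1.36  0.57  1.47  1.73]
4.7417 [ 0.66639628 -0.14131535  0.32996743] 0.0004069842696650571 [ 0.5236092  -1.27138739 -0.14208889]
```

View pics/a.png

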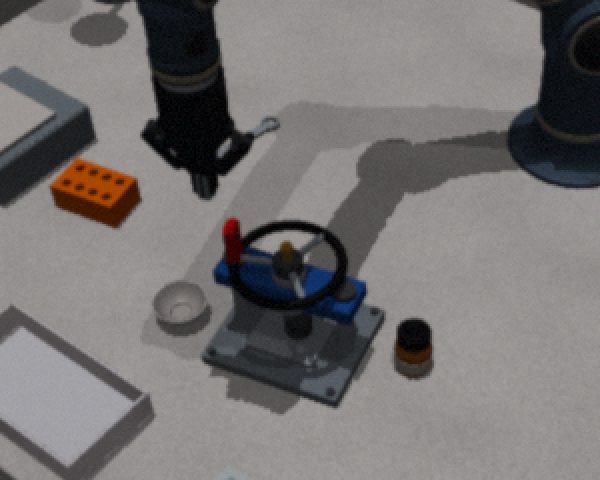

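The picture shows the shut fingers hovering behind and above the red handle (233,240 in the crop). The knuckles splay only across the push direction, so they are clear. Next I'll descend, touch the handle gently and push half a turn.

```bash
sed -i 's/^HUB=.*/HUB=np.array([.586,-.101])/' h.py
python3 - <<'E'
from h import *
from plant import robot
th=np.radians(-64)
p,o=pose(th,.050,.33,np.pi); robot.move_straight(p,attitude=o)
p,o=pose(th,.050,s=np.pi); print(robot.move_straight(p,vel=.1,contact_N=6))
s0=robot.sense()
p,o=pose(th,.020,s=np.pi); hit=robot.move_straight(p,vel=.03,contact_N=2.5)
s=robot.sense(); et=np.array([np.sin(th),-np.cos(th)])
er=np.array([np.cos(th),np.sin(th)])
print(hit,"back",(HUB+.07*er-s["tcp_pos"][:2])@et,s["wrist_force"]-s0["wrist_force"],s["tcp_pos"],s["t"])
f=robot.grab_frame("scene"); cv2.imwrite("pics/b.png",f["image"][150:330,180:380,::-1].repeat(3,0).repeat(3,1))
E
```

```text
False
True back 0.024242554746273903 [ 1.66194473 -1.31254473 -0.23333671] [ 0.63869513 -0.15373959  0.19060283] 7.3333
```

View pics/b.png

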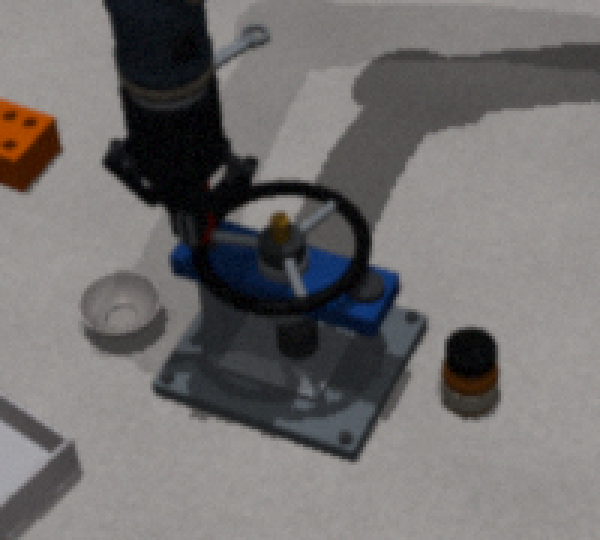

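The fingers are touching the handle's rear face at TCP 24 mm behind its middle, close to the 27 mm expected. Now the first half-turn stroke in short segments.

```bash
cat > stroke.py <<'E'
from h import *
from plant import robot
def stroke(a0,a1,back=.026,s=np.pi,step=8,vel=.05,lim=20):
    n=int(np.ceil(abs(a1-a0)/step)); fm=0
    f0=np.array(robot.sense()["wrist_force"])
    for a in np.linspace(a0,a1,n+1)[1:]:
        p,o=pose(np.radians(a),back,s=s)
        hit=robot.move_straight(p,vel=vel,attitude=o,contact_N=lim)
        st=robot.sense(); f=st["wrist_force"]; fm=max(fm,np.linalg.norm(f))
        print(int(a),np.round(f,1),round(st["joint_pos"][6],2),hit,end=" | ")
        if hit: break
    print("t",st["t"],"fmax",fm); return a
E
python3 - <<'E'
from stroke import *
stroke(-64,-84)
E
```

```text
-70 [ 0.5 -0.7 -0.3] 1.58 False | -77 [0.2 1.3 0.4] 1.49 False | -84 [0.6 0.1 0.5] 1.4 False | t 8.325 fmax 1.411692870750638
```

Run:
```python
from stroke import *
def chk():
    for n in("scene","top"):
        m=meas(robot.grab_frame(n)); print(n,{k:np.round(v,4) for k,v in m.items()})
chk()
stroke(-84,-124); chk()
f=robot.grab_frame("scene"); cv2.imwrite("pics/c.png",f["image"][150:330,180:380,::-1].repeat(3,0).repeat(3,1))
```

```text
scene {'hub': array([ 0.5862, -0.1004]), 'rms': np.float64(0.0038), 'n': np.int64(704), 'nred': np.int64(5), 'rad': np.float64(0.0708), 'th': np.float64(-92.4211), 'th2': np.float64(-92.6363)}
top {'hub': array([ 0.586 , -0.1021]), 'rms': np.float64(0.004), 'n': np.int64(734), 'nred': np.int64(43), 'rad': np.float64(0.07), 'th': np.float64(-87.2432), 'th2': np.float64(-87.3843)}
-92 [ 0.8 -0.7  0.5] 1.28 False | -100 [ 0.5 -0.6  0.4] 1.16 False | -108 [-0.3 -1.1  0.5] 1.05 False | -116 [ 0.3 -1.1  0.2] 0.93 False | -124 [1.  0.1 0.2] 0.81 False | t 10.2167 fmax 1.2781537634251599
scene {'hub': array([ 0.5863, -0.1006]), 'rms': np.float64(0.0039), 'n': np.int64(724), 'nred': np.int64(29), 'rad': np.float64(0.07), 'th': np.float64(-130.5152), 'th2': np.float64(-130.2666)}
top {'hub': array([ 0.5861, -0.1025]), 'rms': np.float64(0.0039), 'n': np.int64(692), 'nred': np.int64(49), 'rad': np.float64(0.0694), 'th': np.float64(-128.4809), 'th2': np.float64(-128.3135)}
```

View pics/c.png

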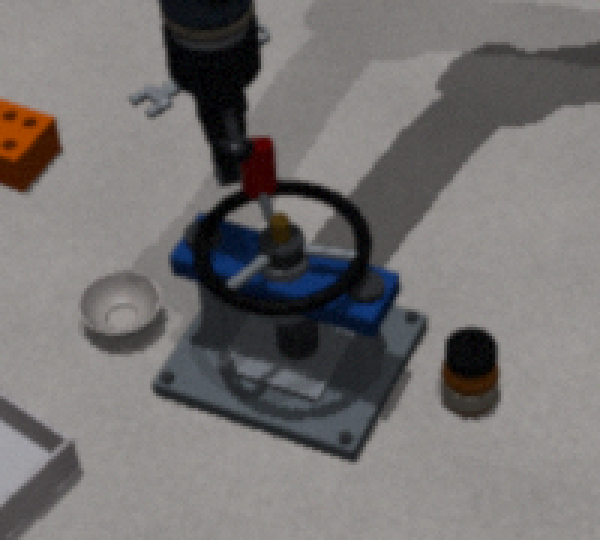

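The handle (260,165 in the crop) is pushed cleanly by the fingers behind it. Next I'll finish the first half and re-engage half a turn round. The second stroke will stop short of one turn so I can measure.

Run:
```python
from stroke import *
def chk():
    for n in("scene","top"):
        m=meas(robot.grab_frame(n)); print(n,{k:np.round(v,3) for k,v in m.items() if k!="hub"})
a=stroke(-124,-240)
p,o=pose(np.radians(a),.045,s=np.pi); robot.move_straight(p,vel=.1)
p,o=pose(np.radians(a),.045,.30,s=np.pi); robot.move_straight(p,vel=.2)
chk(); s=robot.sense(); print(s["t"],s["joint_pos"].round(2))
```

```text
-131 [ 1.1 -0.5  0.1] 0.69 False | -139 [ 0.4 -0.9  1. ] 0.57 False | -147 [-0.8 -1.6  0.7] 0.45 False | -154 [-0.1 -1.1  1.1] 0.33 False | -162 [0.4 0.1 0.5] 0.2 False | -170 [ 0.4 -1.1 -0.4] 0.07 False | -178 [ 0.9 -0.8 -0. ] -0.06 False | -185 [ 0.  -0.4  0. ] -0.2 False | -193 [-0.3 -0.8  0.2] -0.34 False | -201 [ 0.  -0.9 -0. ] -0.48 False | -209 [ 0.1 -1.3 -0.8] -0.63 False | -216 [ 0.4 -0.4 -0.3] -0.77 False | -224 [-0.  -0.9 -1. ] -0.92 False | -232 [-0.2 -1.   0.3] -1.06 False | -240 [-1.3 -0.8  0.2] -1.2 False | t 15.6167 fmax 1.885026462850903
scene {'rms': np.float64(0.004), 'n': np.int64(630), 'nred': np.int64(66), 'rad': np.float64(0.069), 'th': np.float64(118.784), 'th2': np.float64(117.301)}
top {'rms': np.float64(0.004), 'n': np.int64(292), 'nred': np.int64(0), 'rad': np.float64(nan), 'th': np.float64(nan), 'th2': np.float64(nan)}
16.75 [ 0.48  0.2  -0.51  1.81  0.1   1.16 -1.11]
```

Run:
```python
from stroke import *
def chk():
    for n in("scene","top"):
        m=meas(robot.grab_frame(n)); print(n,{k:np.round(v,3) for k,v in m.items()})
th=np.radians(-241)
p,o=pose(th,.05,.30); robot.goto(p,o)
p,o=pose(th,.05); print(robot.move_straight(p,vel=.12,contact_N=6))
p,o=pose(th,.027); print(robot.move_straight(p,vel=.03,contact_N=10))
a=stroke(-241,-413)
chk()
p,o=pose(np.radians(a),.05); robot.move_straight(p,vel=.1)
p,o=pose(np.radians(a),.05,.30); robot.move_straight(p,vel=.2)
p,o=pose(np.radians(a),.20,.33); robot.move_straight(p,vel=.2)
chk(); s=robot.sense(); print(s["t"],s["joint_pos"].round(2))
f=robot.grab_frame("top"); cv2.imwrite("pics/d.png",f["image"][150:300,250:450,::-1].repeat(3,0).repeat(3,1)); np.savez("top1.npz",**f)
```

```text
False
FalseTraceback (most recent call last):
  File "<stdin>", line 9, in <module>
  File "stroke.py", line 8, in stroke
    hit=robot.move_straight(p,vel=vel,attitude=o,contact_N=lim)
plant.IKError: the arm cannot follow that straight line within its joint ranges
```

Run:
```python
from stroke import *
s=robot.sense(); print(s["t"],s["joint_pos"].round(2),s["tcp_pos"],s["tcp_rot"])
for a in range(-241,-430,-15):
    p,o=pose(np.radians(a),.026); q=robot.inverse_kinematics(p,o); print(a,np.degrees(o[2]).round(),None if q is None else q.round(2))
```

```text
21.2583 [ 0.72  0.43 -0.9   1.9   0.4   1.    1.73] [ 0.52833183 -0.05278305  0.19087957] [-3.14157571e+00 -2.22141507e-04  2.07698548e+00]
-241 119.0 [ 0.72  0.43 -0.89  1.89  0.4   1.01  1.73]
-256 104.0 [ 0.63  0.43 -0.82  1.87  0.37  1.01  1.47]
-271 89.0 [ 0.56  0.44 -0.75  1.83  0.35  1.01  1.22]
-286 74.0 [ 0.48  0.45 -0.68  1.79  0.33  1.01  0.97]
-301 59.0 [ 0.43  0.47 -0.61  1.75  0.3   1.02  0.74]
-316 44.0 [ 0.38  0.48 -0.54  1.7   0.28  1.03  0.51]
-331 29.0 [ 0.34  0.5  -0.47  1.67  0.25  1.04  0.3 ]
-346 14.0 [ 0.31  0.51 -0.41  1.63  0.22  1.05  0.08]
-361 -1.0 [ 0.29  0.51 -0.34  1.61  0.19  1.05 -0.12]
-376 -16.0 [ 0.28  0.52 -0.28  1.6   0.16  1.05 -0.33]
-391 -31.0 [ 0.27  0.51 -0.22  1.59  0.13  1.05 -0.54]
-406 -46.0 [ 0.26  0.51 -0.17  1.6   0.09  1.04 -0.74]
-421 -61.0 [-0.52  0.73  1.11  1.67 -0.7   1.19 -0.3 ]
```

My mistake: I left `stroke`'s default `s=π` in place, which asked for a half-turned wrist. Nothing moved. Rerunning with `s=0`.

Run:
```python
from stroke import *
def chk():
    for n in("scene","top"):
        m=meas(robot.grab_frame(n)); print(n,{k:np.round(v,3) for k,v in m.items()})
a=stroke(-241,-413,s=0)
chk()
p,o=pose(np.radians(a),.05); robot.move_straight(p,vel=.1)
p,o=pose(np.radians(a),.05,.30); robot.move_straight(p,vel=.2)
p,o=pose(np.radians(a),.20,.33); robot.move_straight(p,vel=.2)
chk(); s=robot.sense(); print(s["t"],s["joint_pos"].round(2))
f=robot.grab_frame("top"); cv2.imwrite("pics/d.png",f["image"][150:300,250:450,::-1].repeat(3,0).repeat(3,1)); np.savez("top1.npz",**f)
```

```text
-248 [-0.9 -0.3 -1.1] 1.59 False | -256 [-1.6 -0.4 -0.2] 1.46 False | -264 [-0.7 -0.2 -0.1] 1.33 False | -272 [-0.4  0.3 -0. ] 1.19 False | -280 [-0.5 -0.3  0.6] 1.07 False | -287 [-0.3  0.8 -0.8] 0.94 False | -295 [-0.2 -0.2 -0.3] 0.82 False | -303 [-1.3 -0.1 -0.8] 0.7 False | -311 [-0.8  0.7 -0.2] 0.58 False | -319 [-0.3  0.1 -0.3] 0.46 False | -327 [ 1.  -0.2  0.2] 0.35 False | -334 [-0.3  0.7  0.3] 0.24 False | -342 [-0.4  0.7 -1. ] 0.13 False | -350 [0.9 0.2 0.5] 0.02 False | -358 [ 0.1  1.2 -0.5] -0.09 False | -366 [1.9 1.6 0.3] -0.19 False | -373 [ 1.7  0.3 -0.6] -0.3 False | -381 [ 1.9 -0.5 -0.7] -0.41 False | -389 [ 0.4  0.7 -0.3] -0.51 False | -397 [ 0.3  0.5 -0.6] -0.62 False | -405 [ 0.5  0.1 -0.3] -0.73 False | -413 [-0.1  0.2 -0.1] -0.83 False | t 28.9833 fmax 2.4831502286814255
scene {'hub': array([ 0.586, -0.1  ]), 'rms': np.float64(0.004), 'n': np.int64(592), 'nred': np.int64(0), 'rad': np.float64(nan), 'th': np.float64(nan), 'th2': np.float64(nan)}
top {'hub': array([ 0.587, -0.103]), 'rms': np.float64(0.004), 'n': np.int64(538), 'nred': np.int64(0), 'rad': np.float64(nan), 'th': np.float64(nan), 'th2': np.float64(nan)}
scene {'hub': array([ 0.586, -0.1  ]), 'rms': np.float64(0.004), 'n': np.int64(604), 'nred': np.int64(4), 'rad': np.float64(0.072), 'th': np.float64(-45.141), 'th2': np.float64(-44.799)}
top {'hub': array([ 0.583, -0.102]), 'rms': np.float64(0.004), 'n': np.int64(152), 'nred': np.int64(71), 'rad': np.float64(0.072), 'th': np.float64(-51.014), 'th2': np.float64(-51.855)}
31.1833 [ 0.06  0.63 -0.13  1.07  0.08  1.44 -0.98]
```

View pics/d.png

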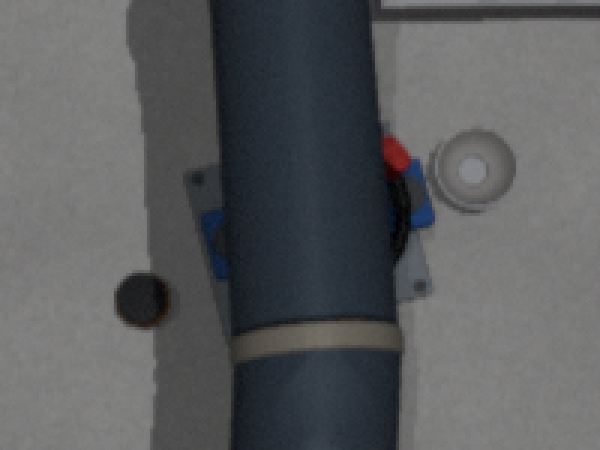

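The handle now sits at about -53°, as commanded, so some 11° remain. The arm hides part of the wheel in this view, so the hub fit is biased. I'll do the last push, then move the arm aside to measure unobstructed.

Run:
```python
from stroke import *
th=np.radians(-413)
p,o=pose(th,.05,.28); robot.move_straight(p,vel=.25)
p,o=pose(th,.05); print(robot.move_straight(p,vel=.12,contact_N=6))
p,o=pose(th,.027); print(robot.move_straight(p,vel=.03,contact_N=10))
a=stroke(-413,-423.5,s=0,step=5.5,vel=.03)
p,o=pose(np.radians(a),.05); robot.move_straight(p,vel=.1)
p,o=pose(np.radians(a),.05,.33); robot.move_straight(p,vel=.25)
robot.goto([.5,.3,.35],o)
for n in("scene","top"):
    f=robot.grab_frame(n); np.savez(n+"2.npz",**f); m=meas(f); print(n,{k:np.round(v,4) for k,v in m.items()})
    cv2.imwrite(f"pics/{n}2.png",f["image"][:,:,::-1])
print(robot.sense()["t"])
```

```text
False
False
-418 [ 1.8  1.5 -1.1] -0.91 False | -423 [ 1.3  0.6 -1.3] -0.98 False | t 34.6083 fmax 2.5861387969306655
scene {'hub': array([ 0.5861, -0.1001]), 'rms': np.float64(0.0037), 'n': np.int64(664), 'nred': np.int64(59), 'rad': np.float64(0.0701), 'th': np.float64(-64.0195), 'th2': np.float64(-63.1407)}
top {'hub': array([ 0.5858, -0.1021]), 'rms': np.float64(0.0039), 'n': np.int64(830), 'nred': np.int64(77), 'rad': np.float64(0.07), 'th': np.float64(-62.8952), 'th2': np.float64(-62.6784)}
37.525
```

View pics/top2.png

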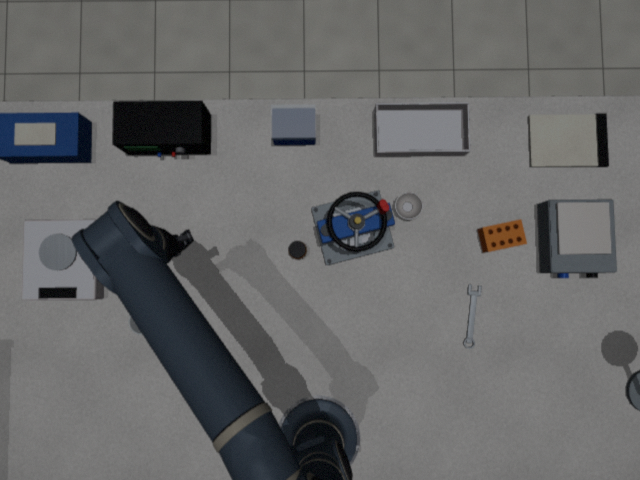

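The top view shows the handle back at (384,206) and the jar, dish, rack and spanner where they were. The turn comes to 359° ± 1°, which is within measuring error, and the arm is clear. Handing in.

```bash
python3 -c "
from plant import robot
robot.close_job(); print(robot.sense()['t'])"
```

```text
the job is handed in; nothing more can be done
the job is handed in; nothing more can be done
```

I turned the hand wheel clockwise by one full turn and handed the job in, with about 37.5 s on the robot's clock. I pushed the handle with shut fingertips on its rear post, in two half-turn strokes and a short final push of about 11°. Then I took the fingers away and parked the arm to one side.

- **Handle position:** with the wheel fully in view, both cameras show the handle about 1° short of where it started, so the turn was about 359°. That is close to the accuracy of the measurement.
- **Forces:** the highest wrist force I sampled was about 2.6 N, and none of the contact stops tripped during the strokes.
- **Other objects:** the jar, dish, rack and spanner look unmoved in the last top view. In that view the arm hides the beaker and the bottle, but I never went near them low down. I did not measure the die under the platen, but nothing reached in there.
- **Problems on the way:** my first circle fit started from the wrong place, so I corrected it before any move. One stroke call asked for an unreachable wrist angle and was refused without moving anything. I discounted one check made while the arm hid part of the wheel and measured again later.

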